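# Stand the tall cell cassette in the clear bay

## Robot

A 6-joint arm with a two-finger parallel gripper is mounted at the origin on the work surface. World frame = base frame: x ahead of the robot, y to its left, z up, the work surface at z = 0. Lengths are in m, angles in rad, forces in N, time in s.
With the tool pointing down it reaches from about 0.425 to 0.95 m from the base axis. Payload 3.5 kg.
Tool frame: the origin (TCP) lies midway between the tips of the shut fingers; the grasp point (between the pads) lies 19 mm behind it (bot.hold_point_z is the distance from the TCP to the grasp point, in m); z points along the fingers, y is the line along which they close (so a half turn about z gives the same grasp; the last joint's range is limited). The gripper opens to 85 mm and grips with 20 to 120 N. Pads are 22 mm wide; open, the fingers measure 114 mm over their backs; the gripper's body (76 mm by 85 mm) begins 54 mm behind the grasp point. The pads swing forward as they close: fully open they stand 13 mm farther back than shut.
Start: joints at [1.002, 0.286, 1.577, -0, 1.279, -0.15], TCP at [0.274, 0.617, 0.231] pointing down, gripper open.
Joint ranges: [-2.77, 2.77], [-0.9, 2.22], [0.21, 2.48], [-1.53, 4.67], [0.24, 2.81], [-2.84, 2.84]. Speed limits (rad/s): [2.79, 2.79, 3.14, 3.14, 3.14, 3.14].

## Interface

Orientations are given as a unit quaternion [x, y, z, w].
In Python, from rig import bot, optics, spotter gives the robot as it stands. The module is installed in compiled form; this text tells all that it offers.
- The arm moves only by the tool play_rows, never from a script. Its argument "targets" is a list of rows, each an object with "slide": the shift along the tool's x, y, z each as a share of 0.06 m, from -1 to 1, a list of three; "delta_rot": the turn, a rotation vector about the tool's x, y, z each as a share of 5 degrees, from -1 to 1, a list of three; "claw": the finger opening in mm, from 0 to 85.4. In form: [{"slide": [x, y, z], "delta_rot": [rx, ry, rz], "claw": claw}, ...]. A call has 1 to 10 rows; each row shifts and turns the commanded pose from where the row before left it, along the tool's axes as they then stand; what a row does not reach is not made up. A row lasts 1/8 s, in which the tool goes at most 62.5 mm and 10.7 degrees, less where a joint would pass 70% of its speed; a pose out of reach is approached as far as the arm can. A call with a number of a shift or a turn outside -1 to 1 is refused whole. A call with a gripper value outside its range is refused whole. The fingers move at their own pace and stop on an object; the grip force is fixed at half the most. Time passes only in rows, so rows that do not move let the fingers close. It gives the time, the measured TCP pose, the force, the opening and the grip force at its end, in the units of the state.
- bot.state(): the state, without advancing time (a new reading comes with each control period).
- optics.read_camera(name): name is "scene" or "top" or "wrist"; returns a dict with "color" (384x512x3 uint8, blue, green, red), "fx", "fy", "cx", "cy" (pixels), "dist_coeffs" ([k1, k2, p1, p2, k3] as OpenCV has them; the pictures are not rectified), "world_to_cam" (4x4, takes a point from world to camera coordinates). Camera axes: x right, y down, z forward; pixel columns grow to the right and rows downward; lengths in m; the calibration is good to about 2 mm. A picture is of the moment at which its call begins. There is no depth.
- bot.job_done(): hands the job in; it is judged then, once.
Trained networks look in the newest picture that a camera, given by its name, has taken for a name from the list of things; names that differ only in an ending like _2 or _b are one class to them, and where a whole thing is asked for, a point or a joint stands for the part that bears it (a point fixed in the world has none). Each returns a list of dicts, best first, with "p" (0 to 1); they miss things now and then, are a little off and sometimes report something else, mostly with a low value. They report only what shows in the picture. A call takes as long as a camera call. They do not tell look-alikes from the thing itself.
- spotter.masks_of(target, camera): "mask" (384x512 bool, what is visible of it).
- spotter.pinpoint(target, camera): "point" ([x, y, z] in m, in world coordinates, good to about 4 mm: a listed point, or the origin of a listed thing).
The state is a dict: "time": time; "q": joint angles; "joint_vel": joint speeds; "joint_torque": joint torques, N m; "eef_pos": TCP position; "ee_rot": TCP orientation; "force": force on the tool from outside, world axes, zero at the start; "ft_torque": the same for the moment, N m; "width": finger opening in m; "grasp_force": force on a finger pad.
Only numpy, scipy, OpenCV 4.12 (cv2) and the standard library are available. Lean on these libraries where they do the work, as an engineer would, in place of code of your own. Each camera call takes 0.05 s, during which the arm holds its last target. There are 200 camera calls.

## Task

Take the taller of the two flat cassettes out of the slanted rest and stand it upright in whichever bay of the grey three-bay block takes it to its full depth, pressing it past the bay's spring until its foot is fully home on the bay floor, then let go. Two of the bays have a spacer hidden at the bottom that holds a cassette up too high, and which two is not known, so find the clear bay by feel. Leave the shorter cassette in its rest and everything else on the bench where it is.

Things in the scene. Friction and masses are not known exactly. Their poses are not given: they have to be found in the camera images.
- cassette: The cassette to load: flat grey plastic plate, 56 mm wide (its x), 14 mm thick (y), 105 mm tall (z): a 75 mm body, then a grip tab. The lowest 8 mm taper in thickness from 14 to 6 mm. Front and back alike, either way round is right. 80 to 155 g. Origin: centre of the foot's underside, z up through the tab. Starts in either sleeve of the rest, leaning 0.5 rad, top towards the robot.
- cassette_tab (a point): Centre of the tall cassette's grip tab, 90 mm above its origin along its z. The tab is 34 mm wide (x), 14 mm thick (y), 30 mm tall, in line with the body's faces. Axes as the cassette's; it leans in the plane of its own x and z. Draw it out of the sleeve along its own z.
- cassette_short: The other cassette, the same but for height: 82 mm tall in all (body 52 mm, tab 30 mm). Same origin and axes, same lean, in the other sleeve. It stays there.
- rest: White fixed plastic rest: base plate 120 x 160 x 8 mm and two sleeves 75 mm apart along its y, each leaning 0.5 rad towards its -x (the robot side). A sleeve is 40 mm deep inside, along the lean, and 58 x 17 mm inside, so the upper part of each cassette stands out of it. Origin: midway between the sleeves, on the bench.
- rack: Grey painted fixed bay block, 90 x 165 x 65 mm (x, y, z). Three alike vertical slots 50 mm apart along its y, open at the top, each 60 mm long (x) and 17 mm across (y). A clear slot is 50 mm deep. Two slots, different ones each time, hold an 18 mm spacer: a cassette stops 18 mm too high there, its foot already past the spring leaf. Origin: centre of the underside, z up.
- rack_hole0 (a point): Centre of the mouth of the bay at the block's -y end, at the block's top face, 50 mm above the floor of a clear bay; axes as the block's.
- rack_hole1 (a point): Centre of the mouth of the middle bay, same height and axes. In every bay a steel spring leaf slopes out of the +y wall, from 3 mm below the mouth to a rounded nose 23 mm below it, standing out 6.5 mm. It yields sideways (4 N at first, 1 N more per mm). A cassette needs about 2 to 8 N downwards to pass it, does not go home by its weight, and is held by it once home.
- rack_hole2 (a point): Centre of the mouth of the bay at the block's +y end, same height and axes.
- vial_a: Bystander: amber capped vial, 22 mm across, 46 mm tall, standing. Origin at the centre of its underside.
- vial_b: Bystander: clear capped vial of the same size, standing between rest and block. Origin at the centre of its underside.
- bottle: Bystander: amber bottle, 70 mm across, 150 mm tall. Origin at the centre of its underside.
- jar: Bystander: white jar, 60 mm across, 70 mm tall. Origin at the centre of its underside.
- beaker: Bystander: clear beaker, 70 mm across, 90 mm tall. Origin at the centre of its underside.
- wrench: Bystander: steel wrench 150 mm long lying flat. Origin at its underside.
Not all that is in view belongs to the job. Leave any green or purple look-alike of the cassette alone.

How it is judged:
By the outcome, as a careful person would: the job done as asked, in the order asked, and still so for the second after the job is handed in, with the robot touching nothing.
It also fails if it takes over 58 s, if anything falls off the work surface, if the arm or the gripper's body presses on something with over 40 N, if the wrist force passes 120 N, or if a joint passes its speed limit or range.

## Working session

There is one attempt and no reset: what is moved stays moved. The work goes in short steps, Python scripts to look and compute and a tool call to move; the robot and the scene stay as the last step left them, time stands still between calls to the robot, and variables do not carry over. Pictures are saved under pics/ and viewed, at most 10 in all, crops included, and the job is handed in when it is done.

Besides the shell and the picture viewer there is one more tool, called after ">>>" as name(argument=value, ...), one argument or row to a line, values as JSON. play_rows: Moves the arm, as the interface text tells. Shift numbers are shares of 0.06 m and turn numbers shares of 5 degrees, none past 1 either way. Its arguments: {"type":"object","properties":{"targets":{"type":"array","items":{"type":"object","properties":{"slide":{"type":"array","items":{"type":"number","minimum":-1,"maximum":1}},"delta_rot":{"type":"array","items":{"type":"number","minimum":-1,"maximum":1}},"claw":{"type":"number"}}}}},"required":["targets"]}

```bash
mkdir -p pics
python3 - <<'E'
from rig import bot, optics, spotter
import cv2, numpy as np
s=bot.state(); print(s['eef_pos'],s['ee_rot'],s['force'],s['width'],bot.hold_point_z)
for c in ['scene','top']:
    d=optics.read_camera(c); cv2.imwrite(f'pics/{c}0.png',d['color'])
    print(c,d['fx'],d['dist_coeffs'],np.round(d['world_to_cam'],3).tolist())
    for n in ['cassette','cassette_tab','cassette_short','rest','rack','rack_hole0','rack_hole1','rack_hole2','vial_a','vial_b','bottle','jar','beaker','wrench']:
        print(n,[(np.round(r['point'],3).tolist(),round(r['p'],2)) for r in spotter.pinpoint(n,c)])
E
```

```text
[0.2740972  0.61612092 0.22991296] [ 2.07834218e-01  9.78163335e-01 -1.12025834e-03 -4.15846234e-04] [ 0.70805817 -0.61410431 -0.14764783] 0.084904640184839 0.0187
scene 445.92463140963815 [-0.16586531  0.          0.          0.          0.        ] [[0.156, 0.988, -0.011, -0.159], [0.617, -0.107, -0.779, -0.279], [-0.771, 0.115, -0.626, 1.856], [0.0, 0.0, 0.0, 1.0]]
cassette [([0.418, 0.169, 0.005], 0.84), ([0.348, 0.567, 0.008], 0.81), ([0.578, 0.245, 0.029], 0.76), ([0.359, 0.33, 0.007], 0.74), ([0.628, 0.394, 0.006], 0.69)]
cassette_tab [([0.552, 0.449, 0.006], 0.87), ([0.261, 0.54, 0.008], 0.86), ([0.348, 0.107, 0.012], 0.81), ([0.438, 0.281, 0.012], 0.53), ([0.538, 0.231, 0.106], 0.48)]
cassette_short [([0.603, 0.17, 0.025], 0.54)]
rest [([0.595, 0.206, 0.003], 0.76), ([0.534, -0.224, 0.066], 0.34)]
rack [([0.53, -0.223, 0.0], 0.92), ([0.534, -0.222, 0.067], 0.16)]
rack_hole0 [([0.536, -0.225, 0.067], 0.78), ([0.549, -0.18, 0.064], 0.77), ([0.519, -0.269, 0.065], 0.64)]
rack_hole1 [([0.536, -0.225, 0.067], 0.78), ([0.549, -0.18, 0.064], 0.77), ([0.519, -0.269, 0.065], 0.64)]
r
[... 1249 characters left out ...]
, 0.7), ([0.517, -0.266, 0.07], 0.58)]
rack_hole1 [([0.544, -0.174, 0.067], 0.85), ([0.532, -0.226, 0.065], 0.72), ([0.537, 0.23, 0.104], 0.7), ([0.517, -0.266, 0.07], 0.58)]
rack_hole2 [([0.544, -0.174, 0.067], 0.85), ([0.532, -0.226, 0.065], 0.72), ([0.537, 0.23, 0.104], 0.7), ([0.517, -0.266, 0.07], 0.58)]
vial_a [([0.529, 0.015, -0.003], 0.51), ([0.44, -0.014, 0.001], 0.48)]
vial_b [([0.529, 0.015, -0.003], 0.51), ([0.44, -0.014, 0.001], 0.48)]
bottle [([0.771, -0.042, -0.003], 0.76), ([0.528, 0.017, 0.001], 0.58)]
jar [([0.424, 0.45, -0.0], 0.71), ([0.768, -0.04, -0.002], 0.41)]
beaker [([0.432, -0.407, -0.001], 0.6)]
wrench [([0.422, 0.445, -0.001], 0.69), ([0.735, 0.267, -0.0], 0.57)]
```

Run:
```python
import cv2,numpy as np
a=cv2.imread('pics/scene0.png');b=cv2.imread('pics/top0.png')
cv2.imwrite('pics/both0.png',cv2.resize(np.vstack([a,b]),None,fx=0.78,fy=0.78))
```

```text
(no output)
```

View pics/scene0.png

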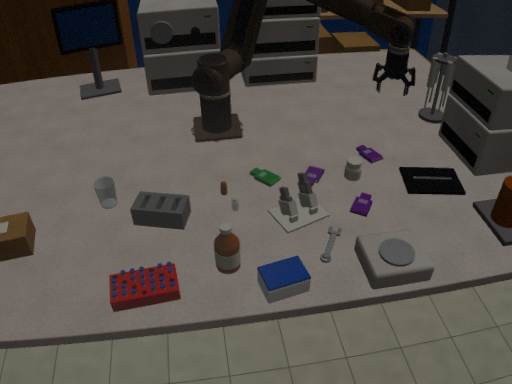

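View pics/top0.png

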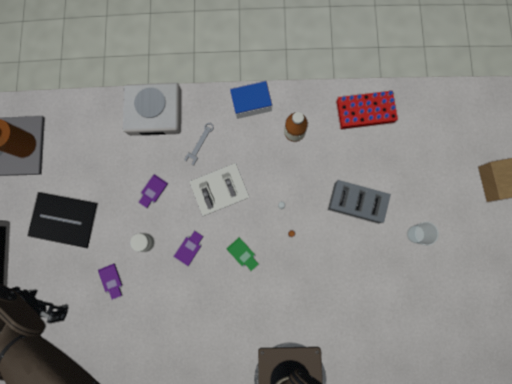

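The scene view shows the rest at about (300,212), with the taller cassette in the right-hand (+y) sleeve at about (305,190). The rack is at (160,208). The top view agrees, with the tall one at (207,195) and the bays at (343–377,195–207). The four lone green and purple cassettes are look-alikes.

```bash
cat > h.py <<'E'
import numpy as np
from scipy.linalg import logm, expm
from scipy.spatial.transform import Rotation as R
from rig import bot, optics, spotter
H=bot.hold_point_z
def T(Rm,p): M=np.eye(4); M[:3,:3]=Rm; M[:3,3]=p; return M
def cur():
    s=bot.state(); return T(R.from_quat(s['ee_rot']).as_matrix(), s['eef_pos'])
def toolrot(z,y):
    z=z/np.linalg.norm(z); y=y-z*(y@z); y/=np.linalg.norm(y)
    return np.column_stack([np.cross(y,z),y,z])
def pose(hold,z,y):
    Rm=toolrot(np.array(z,float),np.array(y,float)); return T(Rm,np.array(hold)+H*Rm[:,2])
def rows(A,B,n=None):
    L=np.real(logm(np.linalg.inv(A)@B)); w=np.linalg.norm([L[2,1],L[0,2],L[1,0]]); d=np.linalg.norm(L[:3,3])
    n=n or int(np.ceil(max(np.degrees(w)/4.9,d/.058)))
    M=expm(L/n); s=M[:3,3]/.06; r=np.degrees(R.from_matrix(M[:3,:3]).as_rotvec())/5
    print(n,'rows slide',np.round(s,3).tolist(),'rot',np.round(r,3).tolist()); return B
def lean(yaw,a=.5): return np.array([-np.sin(a)*np.cos(yaw),-np.sin(a)*np.sin(yaw),np.cos(a)])
def yax(yaw): return np.array([-np.sin(yaw),np.cos(yaw),0])
E
python3 - <<'E'
from h import *
u=lean(.35); tab=np.array([.5755,.246,.026])+.09*u; print(tab)
rows(cur(),pose(tab+.11*u,-u,yax(.35)))
E
```

```text
[0.53496767 0.23120454 0.10498243]
11 rows slide [-0.365, -0.6, 0.137] rot [-0.2, -0.495, -0.784]
```

>>> play_rows(
  targets=[
    {"slide": [-0.365,-0.6,0.137],"delta_rot": [-0.2,-0.495,-0.784],"claw": 50},
    {"slide": [-0.365,-0.6,0.137],"delta_rot": [-0.2,-0.495,-0.784],"claw": 50},
    {"slide": [-0.365,-0.6,0.137],"delta_rot": [-0.2,-0.495,-0.784],"claw": 50},
    {"slide": [-0.365,-0.6,0.137],"delta_rot": [-0.2,-0.495,-0.784],"claw": 50},
    {"slide": [-0.365,-0.6,0.137],"delta_rot": [-0.2,-0.495,-0.784],"claw": 50},
    {"slide": [-0.365,-0.6,0.137],"delta_rot": [-0.2,-0.495,-0.784],"claw": 50},
    {"slide": [-0.365,-0.6,0.137],"delta_rot": [-0.2,-0.495,-0.784],"claw": 50},
    {"slide": [-0.365,-0.6,0.137],"delta_rot": [-0.2,-0.495,-0.784],"claw": 50},
    {"slide": [-0.365,-0.6,0.137],"delta_rot": [-0.2,-0.495,-0.784],"claw": 50},
    {"slide": [-0.365,-0.6,0.137],"delta_rot": [-0.2,-0.495,-0.784],"claw": 50},
  ],
)

```text
time: 2.75
eef_pos: [0.4619, 0.2435, 0.1838]
ee_rot: [-0.136, 0.964, 0.039, 0.224]
force: [-0.5, 1.4, 0.5]
width: 0.0498
grasp_force: 0.0
```

>>> play_rows(
  targets=[
    {"slide": [-0.365,-0.6,0.137],"delta_rot": [-0.2,-0.495,-0.784],"claw": 50},
    {"slide": [0,0,0],"delta_rot": [0,0,0],"claw": 50},
    {"slide": [0,0,0],"delta_rot": [0,0,0],"claw": 50},
  ],
)

```text
time: 3.12
eef_pos: [0.4934, 0.2165, 0.1851]
ee_rot: [-0.168, 0.954, 0.043, 0.243]
force: [0.9, 0.5, 0.3]
width: 0.0499
grasp_force: 0.0
```

Run:
```python
from h import *
import cv2
print(cur().round(3).tolist())
for c in ['wrist']:
    d=optics.read_camera(c); cv2.imwrite('pics/w1.png',d['color'])
    for n in ['cassette','cassette_tab','cassette_short','rest']:
        print(n,[(np.round(r['point'],4).tolist(),round(r['p'],2)) for r in spotter.pinpoint(n,c)])
u=lean(.35); tab=np.array([.5755,.246,.026])+.09*u
print(bot.state()['force'])
rows(cur(),pose(tab+.11*u,-u,yax(.35)))
# project expected tab corners
K=np.array([[d['fx'],0,d['cx']],[0,d['fy'],d['cy']],[0,0,1]])
W=d['world_to_cam']; 
x=np.cross(yax(.35),u)
P=[tab+a*x*.017+b*yax(.35)*.007+.015*u for a,b in [(0,0),(1,1),(1,-1),(-1,-1),(-1,1)]]
print(cv2.projectPoints(np.array(P),cv2.Rodrigues(W[:3,:3])[0],W[:3,3],K,np.array(d['dist_coeffs']))[0].round(1).reshape(-1,2).tolist())
```

```text
[[-0.825, -0.342, 0.45, 0.493], [-0.3, 0.94, 0.164, 0.216], [-0.479, 0.0, -0.878, 0.185], [0.0, 0.0, 0.0, 1.0]]
cassette [([0.5777, 0.2484, 0.0241], 0.95), ([0.6271, 0.3928, 0.0105], 0.76), ([0.7416, 0.2709, -0.0012], 0.31)]
cassette_tab [([0.5531, 0.4432, 0.0033], 0.7)]
cassette_short [([0.5988, 0.1707, 0.0202], 0.64)]
rest []
[ 0.35041877 -0.16453612 -0.18790654]
1 rows slide [-0.004, -0.023, 0.004] rot [0.009, 0.0, 0.019]
[[255.5, 197.6], [263.8, 216.7], [247.2, 216.7], [246.7, 177.7], [264.1, 177.7]]
```

View pics/w1.png

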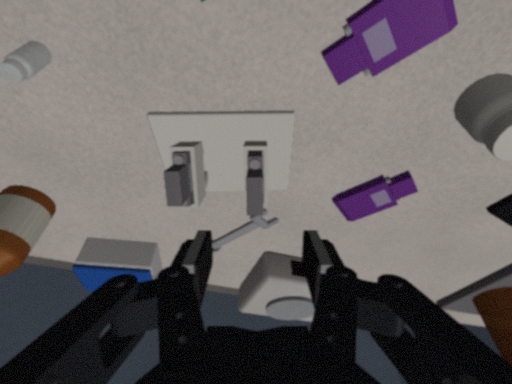

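The wrist view shows the tall tab at columns 247–264 and rows 178–216, which matches the projected corners. The rest edges line up with the image axes, so I'll descend along the lean and grip.

>>> play_rows(
  targets=[
    {"slide": [0,-0.02,0.6],"delta_rot": [0,0,0],"claw": 50},
    {"slide": [0,0,0.6],"delta_rot": [0,0,0],"claw": 50},
    {"slide": [0,0,0.4],"delta_rot": [0,0,0],"claw": 50},
    {"slide": [0,0,0.23],"delta_rot": [0,0,0],"claw": 50},
    {"slide": [0,0,0],"delta_rot": [0,0,0],"claw": 50},
  ],
)

```text
time: 4.0
eef_pos: [0.5431, 0.2337, 0.088]
ee_rot: [-0.169, 0.954, 0.043, 0.243]
force: [-0.9, 0.1, -0.3]
width: 0.0502
grasp_force: 0.0
```

>>> play_rows(
  targets=[
    {"slide": [0,0,0],"delta_rot": [0,0,0],"claw": 5},
    {"slide": [0,0,0],"delta_rot": [0,0,0],"claw": 5},
    {"slide": [0,0,0],"delta_rot": [0,0,0],"claw": 5},
    {"slide": [0,0,0],"delta_rot": [0,0,0],"claw": 5},
    {"slide": [0,0,0],"delta_rot": [0,0,0],"claw": 5},
    {"slide": [0,0,0],"delta_rot": [0,0,0],"claw": 5},
  ],
)

```text
time: 4.75
eef_pos: [0.544, 0.2334, 0.0903]
ee_rot: [-0.169, 0.954, 0.043, 0.245]
force: [-4.5, -1.9, 5.3]
width: 0.0132
grasp_force: 58.8
```

>>> play_rows(
  targets=[
    {"slide": [0,0,-0.2],"delta_rot": [0,0,0],"claw": 5},
    {"slide": [0,0,-0.3],"delta_rot": [0,0,0],"claw": 5},
    {"slide": [0,0,-0.3],"delta_rot": [0,0,0],"claw": 5},
    {"slide": [0,0,-0.4],"delta_rot": [0,0,0],"claw": 5},
    {"slide": [0,0,-0.4],"delta_rot": [0,0,0],"claw": 5},
    {"slide": [0,0,0],"delta_rot": [0,0,0],"claw": 5},
  ],
)

```text
time: 5.5
eef_pos: [0.5002, 0.2175, 0.1748]
ee_rot: [-0.169, 0.954, 0.043, 0.245]
force: [0.8, -0.1, -1.1]
width: 0.013
grasp_force: 58.9
```

Run:
```python
from h import *
print(bot.state()['force'],bot.state()['width'])
A=cur(); A2=A.copy(); A2[2,3]+=.10
ry=-.305
print('lift 0.10 in tool axes',(A[:3,:3].T@[0,0,.1]/.06).round(2))
# foot 40 mm above block top; hold .09 above foot
B=pose([.533,-.223,.065+.045+.09],[0,0,-1],yax(ry))
rows(A2,B)
```

```text
[ 0.82636578 -0.10659261 -1.14159618] 0.0129542304548622
lift 0.10 in tool axes [-0.8  -0.   -1.46]
10 rows slide [0.024, -0.757, 0.135] rot [0.188, 0.556, 0.735]
```

>>> play_rows(
  targets=[
    {"slide": [-0.4,0,-0.73],"delta_rot": [0,0,0],"claw": 5},
    {"slide": [-0.4,0,-0.73],"delta_rot": [0,0,0],"claw": 5},
  ],
)

```text
time: 5.75
eef_pos: [0.4993, 0.2173, 0.2715]
ee_rot: [-0.169, 0.955, 0.043, 0.241]
force: [0.6, -0.4, -2.0]
width: 0.0131
grasp_force: 58.6
```

>>> play_rows(
  targets=[
    {"slide": [0.024,-0.757,0.135],"delta_rot": [0.188,0.556,0.735],"claw": 5},
    {"slide": [0.024,-0.757,0.135],"delta_rot": [0.188,0.556,0.735],"claw": 5},
    {"slide": [0.024,-0.757,0.135],"delta_rot": [0.188,0.556,0.735],"claw": 5},
    {"slide": [0.024,-0.757,0.135],"delta_rot": [0.188,0.556,0.735],"claw": 5},
    {"slide": [0.024,-0.757,0.135],"delta_rot": [0.188,0.556,0.735],"claw": 5},
    {"slide": [0.024,-0.757,0.135],"delta_rot": [0.188,0.556,0.735],"claw": 5},
    {"slide": [0.024,-0.757,0.135],"delta_rot": [0.188,0.556,0.735],"claw": 5},
    {"slide": [0.024,-0.757,0.135],"delta_rot": [0.188,0.556,0.735],"claw": 5},
    {"slide": [0.024,-0.757,0.135],"delta_rot": [0.188,0.556,0.735],"claw": 5},
    {"slide": [0.024,-0.757,0.135],"delta_rot": [0.188,0.556,0.735],"claw": 5},
  ],
)

```text
time: 7.0
eef_pos: [0.5319, -0.224, 0.1778]
ee_rot: [0.153, 0.988, -0.0, -0.003]
force: [0.7, -0.7, -2.0]
width: 0.013
grasp_force: 58.9
```

>>> play_rows(
  targets=[
    {"slide": [0,0,0],"delta_rot": [0,0,0],"claw": 5},
    {"slide": [0,0,0],"delta_rot": [0,0,0],"claw": 5},
  ],
)

```text
time: 7.25
eef_pos: [0.5323, -0.2224, 0.1786]
ee_rot: [0.152, 0.988, 0.0, -0.002]
force: [0.1, 0.6, -0.4]
width: 0.0129
grasp_force: 59.0
```

Run:
```python
from h import *
import cv2
print(cur().round(3).tolist(),bot.state()['force'])
for c in ['wrist','scene','top']:
    d=optics.read_camera(c); cv2.imwrite(f'pics/{c}2.png',d['color'])
    for n in ['cassette','cassette_tab','rack','rack_hole0']:
        print(c,n,[(np.round(r['point'],4).tolist(),round(r['p'],2)) for r in spotter.pinpoint(n,c) if r['point'][1]<-.1])
B=pose([.533,-.223,.065+.045+.09],[0,0,-1],yax(-.305)); rows(cur(),B)
a=cv2.imread('pics/wrist2.png'); s=cv2.imread('pics/scene2.png')[130:274,80:272]
cv2.imwrite('pics/c2.png',np.hstack([cv2.resize(a,(400,300)),cv2.resize(s,(400,300),interpolation=cv2.INTER_CUBIC)]))
```

```text
[[-0.954, 0.301, -0.004, 0.532], [0.301, 0.954, 0.001, -0.222], [0.005, -0.0, -1.0, 0.179], [0.0, 0.0, 0.0, 1.0]] [ 0.14952439  0.56298473 -0.40282839]
wrist cassette [([0.5305, -0.2194, 0.1047], 0.94)]
wrist cassette_tab []
wrist rack [([0.5303, -0.226, 0.0008], 0.82), ([0.5327, -0.2218, 0.1966], 0.43)]
wrist rack_hole0 [([0.5308, -0.2245, 0.0648], 0.95), ([0.5514, -0.175, 0.0681], 0.82), ([0.5203, -0.2739, 0.0648], 0.69)]
scene cassette [([0.5318, -0.2176, 0.1099], 0.51)]
scene cassette_tab [([0.529, -0.2189, 0.1994], 0.81), ([0.5324, -0.2208, 0.108], 0.72)]
scene rack [([0.5333, -0.2206, 0.0026], 0.74)]
scene rack_hole0 [([0.5468, -0.18, 0.0642], 0.82), ([0.5369, -0.2255, 0.0652], 0.66), ([0.5171, -0.2691, 0.0662], 0.65)]
top cassette []
top cassette_tab []
top rack [([0.5294, -0.2189, -0.0002], 0.56)]
top rack_hole0 [([0.535, -0.2247, 0.0661], 0.79), ([0.5444, -0.1717, 0.0693], 0.6)]
1 rows slide [-0.006, -0.001, -0.024] rot [-0.016, -0.031, -0.002]
```

View pics/wrist2.png

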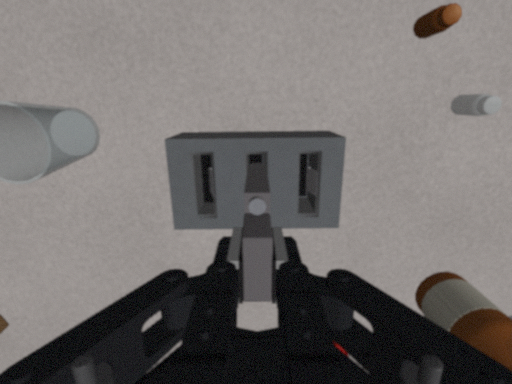

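View pics/c2.png

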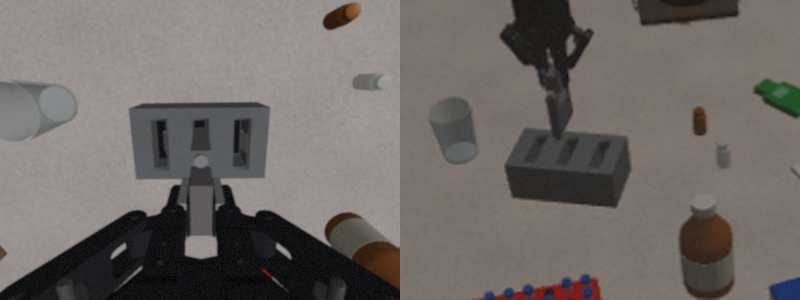

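The wrist view shows the block's top face between (168,138) and (344,137), square to the image. The cassette's edge is in front of the middle bay, and its tapered foot ends near row 163. I'll check this with a model overlay.

```bash
cat >> h.py <<'E'
def proj(d,P):
    import cv2
    K=np.array([[d['fx'],0,d['cx']],[0,d['fy'],d['cy']],[0,0,1]]); W=d['world_to_cam']
    return cv2.projectPoints(np.array(P,float),cv2.Rodrigues(W[:3,:3])[0],W[:3,3],K,np.array(d['dist_coeffs']))[0].reshape(-1,2)
E
python3 - <<'E'
from h import *
import cv2
d=optics.read_camera('wrist'); A=cur()
print('cam in tool', (np.linalg.inv(d['world_to_cam']@A)).round(3).tolist())
im=d['color'][125:240,160:350]; z=4
im=cv2.resize(im,None,fx=z,fy=z,interpolation=cv2.INTER_CUBIC); im=cv2.convertScaleAbs(im,alpha=1.6)
def dr(P,col):
    p=proj(d,P); print(p.round(1).tolist())
    for q in p: cv2.circle(im,tuple(int(v) for v in ((q-[160,125]+.5)*z)),3,col,-1)
Rz=R.from_euler('z',-.305).as_matrix(); o=np.array([.532,-.223,0])
dr([o+Rz@[sx*.045,sy*.0825,.065] for sx in (-1,1) for sy in (-1,1)],(0,0,255))
dr([o+Rz@[sx*.03,sy*.0085+k*.05,.065] for sx in (-1,1) for sy in (-1,1) for k in (-1,0,1)],(0,255,0))
# cassette in tool frame: origin at tcp z = .09-H
f=.09-H
def cs(x,y,zz): return (A@[x,y,f-zz,1])[:3]
dr([cs(sx*.028,sy*.003,0) for sx in (-1,1) for sy in (-1,1)],(255,0,255))
dr([cs(sx*.028,sy*.007,h) for sx in (-1,1) for sy in (-1,1) for h in (.008,.075)],(0,255,255))
cv2.imwrite('pics/ov.png',im)
E
```

```text
cam in tool [[0.001, -0.955, -0.298, 0.076], [1.0, 0.001, -0.0, 0.001], [0.0, -0.298, 0.955, -0.142], [0.0, 0.0, 0.0, 1.0]]
[[165.1, 136.6], [346.4, 136.7], [173.7, 227.0], [338.0, 227.2]]
[[192.5, 152.9], [246.5, 152.9], [300.6, 153.0], [210.9, 152.9], [264.9, 152.9], [319.0, 153.0], [196.6, 213.2], [247.2, 213.2], [297.8, 213.3], [213.8, 213.2], [264.4, 213.2], [315.0, 213.3]]
[[252.1, 231.1], [259.3, 231.1], [251.8, 165.7], [259.5, 165.7]]
[[247.1, 235.4], [243.2, 288.0], [264.3, 235.5], [267.2, 288.0], [246.3, 168.0], [241.6, 197.3], [264.9, 168.0], [268.4, 197.3]]
```

View pics/ov.png

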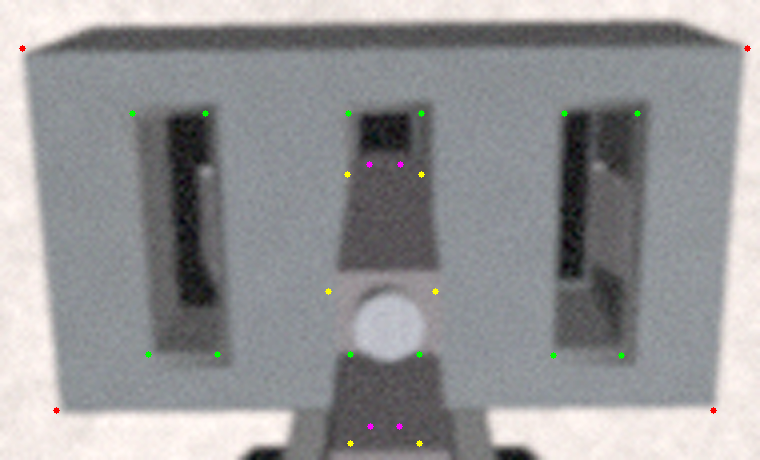

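The block sits within about 1 mm of my estimate. The cassette is about 2.5 mm towards tool +x in the grip, with its shoulder at overlay row 270 against 291 predicted and its foot at 152 against 163. The far end-wall looks longer in the right bay than in the left, which may hint at depth, so I'll check that numerically.

Run:
```python
from h import *
d=optics.read_camera('wrist'); Rz=R.from_euler('z',-.305).as_matrix(); o=np.array([.532,-.223,0])
for k in (-1,1):
  for dep in (.032,.05):
    print(k,dep,((proj(d,[o+Rz@[sx*.03,k*.05,.065-dep] for sx in(-1,1)])-[160,125]+.5)*4).round(0).tolist())
B=T(cur()[:3,:3],cur()[:3,3]); c=cur()
t=pose([0,0,0],[0,0,-1],yax(-.303))
t[:3,3]=[.532,-.223,c[2,3]]
t[:3,3]+=t[:3,:3]@[-.0022,.001,0]
print('hole1 tcp',t[:3,3]); rows(c,t)
t2=t.copy(); t2[:3,3]+=.05*t[:3,1]; print('hole2 tcp',t2[:3,3]); rows(c,t2)
```

```text
-1 0.032 [[192.0, 92.0], [204.0, 311.0]]
-1 0.05 [[204.0, 82.0], [214.0, 289.0]]
1 0.032 [[579.0, 92.0], [568.0, 311.0]]
1 0.05 [[569.0, 82.0], [559.0, 290.0]]
hole1 tcp [ 0.53439817 -0.222702    0.17983831]
1 rows slide [-0.028, 0.012, -0.0] rot [-0.016, -0.032, -0.026]
hole2 tcp [ 0.54931741 -0.17497972  0.17983831]
1 rows slide [-0.026, 0.845, -0.001] rot [-0.016, -0.032, -0.026]
```

The left bay's wall ends at 305, close to the 311 predicted for a spacer. The right bay's ends at 280, close to the 290 predicted for a clear bay. I'll try the +y bay first and confirm by feel.

>>> play_rows(
  targets=[
    {"slide": [-0.026,0.42,0],"delta_rot": [-0.016,-0.032,-0.026],"claw": 5},
    {"slide": [0,0.425,0],"delta_rot": [0,0,0],"claw": 5},
    {"slide": [0,0,0.3],"delta_rot": [0,0,0],"claw": 5},
    {"slide": [0,0,0.2],"delta_rot": [0,0,0],"claw": 5},
    {"slide": [0,0,0.1],"delta_rot": [0,0,0],"claw": 5},
    {"slide": [0,0,0],"delta_rot": [0,0,0],"claw": 5},
  ],
)

```text
time: 8.85
eef_pos: [0.5487, -0.1753, 0.1428]
ee_rot: [0.151, 0.988, 0.0, -0.001]
force: [-0.1, 0.2, -0.6]
width: 0.0131
grasp_force: 59.0
```

Run:
```python
from h import *
import cv2
d=optics.read_camera('wrist'); A=cur(); print(A[:3,3],A[:3,:3].round(3).tolist())
im=d['color'][125:240,160:350]; z=4
im=cv2.resize(im,None,fx=z,fy=z,interpolation=cv2.INTER_CUBIC); im=cv2.convertScaleAbs(im,alpha=1.6)
def dr(P,col):
    p=proj(d,P)
    for q in p: cv2.circle(im,tuple(int(v) for v in ((q-[160,125]+.5)*z)),3,col,-1)
Rz=R.from_euler('z',-.303).as_matrix(); o=np.array([.532,-.223,0])
dr([o+Rz@[sx*.045,sy*.0825,.065] for sx in (-1,1) for sy in (-1,1)],(0,0,255))
dr([o+Rz@[sx*.03,sy*.0085+k*.05,.065] for sx in (-1,1) for sy in (-1,1) for k in (-1,0,1)],(0,255,0))
f=.09-H
def cs(x,y,zz): return (A@[x+.0025,y,f-zz,1])[:3]
dr([cs(.028,sy*.003,0) for sy in (-1,1)],(255,0,255))
dr([cs(.028,sy*.007,h) for sy in (-1,1) for h in (.008,.075)],(0,255,255))
cv2.imwrite('pics/ov2.png',im)
```

```text
[ 0.5491195  -0.17544047  0.14355297] [[-0.954, 0.299, -0.0], [0.299, 0.954, 0.0], [0.0, -0.0, -1.0]]
```

View pics/ov2.png

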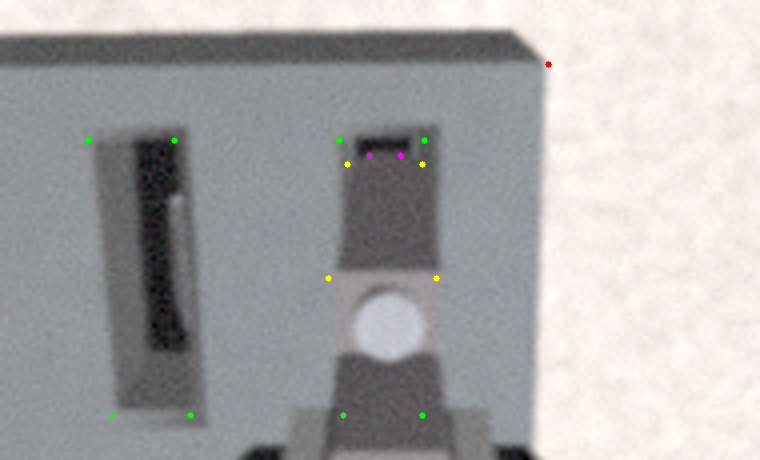

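The foot is centred over the +y bay within about 1 mm: the foot centre is at column 385 and the bay centre at about 388. I'll enter slowly.

>>> play_rows(
  targets=[
    {"slide": [-0.01,0.008,0.08],"delta_rot": [0,0,0],"claw": 5},
    {"slide": [0,0,0.08],"delta_rot": [0,0,0],"claw": 5},
    {"slide": [0,0,0.08],"delta_rot": [0,0,0],"claw": 5},
    {"slide": [0,0,0],"delta_rot": [0,0,0],"claw": 5},
  ],
)

```text
time: 9.4
eef_pos: [0.5499, -0.1751, 0.129]
ee_rot: [0.151, 0.989, -0.001, -0.0]
force: [0.4, -2.1, -1.7]
width: 0.0134
grasp_force: 58.9
```

>>> play_rows(
  targets=[
    {"slide": [0,0,0.08],"delta_rot": [0,0,0],"claw": 5},
    {"slide": [0,0,0.08],"delta_rot": [0,0,0],"claw": 5},
    {"slide": [0,0,0],"delta_rot": [0,0,0],"claw": 5},
  ],
)

```text
time: 9.78
eef_pos: [0.5504, -0.1759, 0.1202]
ee_rot: [0.151, 0.989, -0.001, 0.001]
force: [-0.4, -5.0, 2.1]
width: 0.0128
grasp_force: 59.3
```

>>> play_rows(
  targets=[
    {"slide": [0,0,0.08],"delta_rot": [0,0,0],"claw": 5},
    {"slide": [0,0,0.06],"delta_rot": [0,0,0],"claw": 5},
    {"slide": [0,0,0],"delta_rot": [0,0,0],"claw": 5},
  ],
)

```text
time: 10.15
eef_pos: [0.5505, -0.1766, 0.1126]
ee_rot: [0.15, 0.989, -0.002, 0.001]
force: [-2.2, -6.4, 2.8]
width: 0.013
grasp_force: 59.6
```

>>> play_rows(
  targets=[
    {"slide": [0,0,0.08],"delta_rot": [0,0,0],"claw": 5},
    {"slide": [0,0,0.08],"delta_rot": [0,0,0],"claw": 5},
    {"slide": [0,0,0],"delta_rot": [0,0,0],"claw": 5},
  ],
)

```text
time: 10.52
eef_pos: [0.5503, -0.177, 0.1026]
ee_rot: [0.15, 0.989, -0.003, 0.001]
force: [-1.6, -8.0, 1.8]
width: 0.0132
grasp_force: 59.5
```

>>> play_rows(
  targets=[
    {"slide": [0,0,0.06],"delta_rot": [0,0,0],"claw": 5},
    {"slide": [0,0,0.06],"delta_rot": [0,0,0],"claw": 5},
    {"slide": [0,0,0],"delta_rot": [0,0,0],"claw": 5},
  ],
)

```text
time: 10.9
eef_pos: [0.5503, -0.177, 0.0953]
ee_rot: [0.15, 0.989, -0.002, 0.001]
force: [-1.3, -8.1, 1.3]
width: 0.013
grasp_force: 59.7
```

The cassette is now well past where a spacer would stop it (TCP about 0.104), with low force, so this bay is clear. I'll press it home.

>>> play_rows(
  targets=[
    {"slide": [0,0,0.06],"delta_rot": [0,0,0],"claw": 5},
    {"slide": [0,0,0.04],"delta_rot": [0,0,0],"claw": 5},
    {"slide": [0,0,0],"delta_rot": [0,0,0],"claw": 5},
  ],
)

```text
time: 11.28
eef_pos: [0.5504, -0.177, 0.0894]
ee_rot: [0.15, 0.989, -0.002, 0.001]
force: [-1.9, -8.2, 1.7]
width: 0.0132
grasp_force: 59.7
```

>>> play_rows(
  targets=[
    {"slide": [0,0,0.04],"delta_rot": [0,0,0],"claw": 5},
    {"slide": [0,0,0.03],"delta_rot": [0,0,0],"claw": 5},
    {"slide": [0,0,0],"delta_rot": [0,0,0],"claw": 5},
  ],
)

```text
time: 11.65
eef_pos: [0.5505, -0.1771, 0.0881]
ee_rot: [0.15, 0.989, -0.002, 0.0]
force: [-6.8, -5.5, 14.6]
width: 0.0131
grasp_force: 61.5
```

>>> play_rows(
  targets=[
    {"slide": [0,0,0.03],"delta_rot": [0,0,0],"claw": 5},
    {"slide": [0,0,0.03],"delta_rot": [0,0,0],"claw": 5},
    {"slide": [0,0,0],"delta_rot": [0,0,0],"claw": 5},
    {"slide": [0,0,0],"delta_rot": [0,0,0],"claw": 5},
  ],
)

```text
time: 12.15
eef_pos: [0.5506, -0.1772, 0.0881]
ee_rot: [0.15, 0.989, -0.002, -0.0]
force: [-17.0, -2.0, 30.6]
width: 0.013
grasp_force: 63.8
```

Hard stop at 30 N, at the depth of a clear floor. I'll ease off, release and back away.

>>> play_rows(
  targets=[
    {"slide": [0,0,-0.04],"delta_rot": [0,0,0],"claw": 5},
    {"slide": [0,0,0],"delta_rot": [0,0,0],"claw": 30},
    {"slide": [0,0,0],"delta_rot": [0,0,0],"claw": 30},
    {"slide": [0,0,0],"delta_rot": [0,0,0],"claw": 30},
    {"slide": [0,0,0],"delta_rot": [0,0,0],"claw": 30},
    {"slide": [0,0,-0.3],"delta_rot": [0,0,0],"claw": 30},
    {"slide": [0,0,-0.6],"delta_rot": [0,0,0],"claw": 30},
    {"slide": [0,0,-0.6],"delta_rot": [0,0,0],"claw": 0},
    {"slide": [0,0,0],"delta_rot": [0,0,0],"claw": 0},
    {"slide": [0,0,0],"delta_rot": [0,0,0],"claw": 0},
  ],
)

```text
time: 13.4
eef_pos: [0.5498, -0.1745, 0.1732]
ee_rot: [0.151, 0.989, 0.0, -0.0]
force: [0.6, 0.5, -0.5]
width: -0.0006
grasp_force: 0.0
```

Run:
```python
from h import *
import cv2
A=cur(); print(A[:3,3],bot.state()['width'])
d=optics.read_camera('wrist'); s=optics.read_camera('scene')
for c in ('wrist','scene','top'):
  if c=='top': optics.read_camera(c)
  for n in ['cassette','cassette_tab','cassette_short','vial_a']:
    print(c,n,[(np.round(r['point'],4).tolist(),round(r['p'],2)) for r in spotter.pinpoint(n,c)])
Rz=R.from_euler('z',-.303).as_matrix(); o=np.array([.5495,-.175,.015])
def model(x,dx=0): 
  return [o+Rz@[sx*w,sy*.007,h] for w,h in ((.017,.105),(.028,.075)) for sx in(-1,1) for sy in (-1,1)]
outs=[]
for cam,(r0,c0,h,w) in ((d,(0,0,384,512)),(s,(170,110,75,100))):
  z=800/2/w
  im=cv2.resize(cam['color'][r0:r0+h,c0:c0+w],(400,300),interpolation=cv2.INTER_CUBIC)
  for q in proj(cam,model(0)): cv2.circle(im,tuple(int(v) for v in (q-[c0,r0]+.5)*z),2,(0,0,255),-1)
  outs.append(im)
cv2.imwrite('pics/fin.png',np.hstack(outs))
```

```text
[ 0.54981731 -0.17450287  0.17324484] -0.0006231689023192233
wrist cassette [([0.5488, -0.1731, 0.0157], 0.8)]
wrist cassette_tab [([0.5201, -0.2757, 0.0669], 0.75), ([0.5534, -0.1763, 0.1052], 0.72)]
wrist cassette_short []
wrist vial_a [([0.4437, -0.0156, 0.002], 0.89), ([0.5253, 0.0139, 0.0037], 0.76)]
scene cassette [([0.417, 0.1691, 0.0068], 0.87), ([0.3481, 0.5727, 0.0081], 0.76), ([0.3638, 0.3319, 0.0046], 0.67), ([0.6279, 0.3945, 0.0048], 0.58), ([0.5505, -0.1751, 0.0171], 0.56), ([0.7685, -0.039, -0.0038], 0.26)]
scene cassette_tab [([0.2609, 0.5404, 0.0064], 0.73), ([0.5522, 0.4486, 0.0073], 0.71), ([0.438, 0.2805, 0.0076], 0.68), ([0.3502, 0.1098, 0.0096], 0.65), ([0.5491, -0.1777, 0.1055], 0.48)]
scene cassette_short [([0.6014, 0.1744, 0.027], 0.5)]
scene vial_a [([0.4387, -0.016, -0.0008], 0.67), ([0.5287, 0.0126, 0.0008], 0.51)]
top cassette [([0.624, 0.3938, 0.0067], 0.96), ([0.3479, 0.5697, 0.0032], 0.77), ([0.3634, 0.331, 0.0057], 0.72), ([0.6001, 0.1731, 0.0258], 0.42)]
top cassette_tab [([0.2682, 0.5384, 0.0068], 0.89), ([0.5487, 0.4466, 0.0066], 0.87), ([0.3507, 0.1096, 0.0072], 0.81), ([0.4318, 0.2836, 0.0107], 0.8)]
top cassette_short [([0.6039, 0.1727, 0.0262], 0.57), ([0.421, 0.4464, -0.0029], 0.31)]
top vial_a [([0.5276, 0.0107, 0.0006], 0.61), ([0.4398, -0.0124, 0.0012], 0.5)]
```

View pics/fin.png

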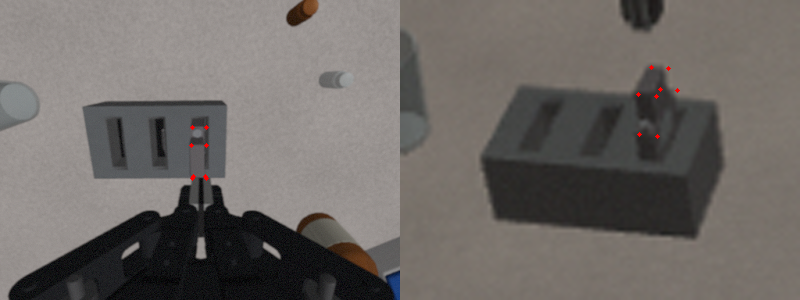

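The views show the cassette in the +y bay, matching the home-position model, with its origin at z of about 0.016. As a final check I'll press lightly on the tab top with shut fingers, expecting contact at z = 0.120.

>>> play_rows(
  targets=[
    {"slide": [0.05,0,0.4],"delta_rot": [0,0,0],"claw": 0},
    {"slide": [0,0,0.3],"delta_rot": [0,0,0],"claw": 0},
    {"slide": [0,0,0.1],"delta_rot": [0,0,0],"claw": 0},
    {"slide": [0,0,0.05],"delta_rot": [0,0,0],"claw": 0},
    {"slide": [0,0,0.05],"delta_rot": [0,0,0],"claw": 0},
    {"slide": [0,0,0],"delta_rot": [0,0,0],"claw": 0},
  ],
)

```text
time: 14.9
eef_pos: [0.5478, -0.1741, 0.1201]
ee_rot: [0.151, 0.989, -0.0, 0.001]
force: [0.2, 0.3, 0.8]
width: -0.0002
grasp_force: 0.6
```

>>> play_rows(
  targets=[
    {"slide": [0,0,0.03],"delta_rot": [0,0,0],"claw": 0},
    {"slide": [0,0,0.03],"delta_rot": [0,0,0],"claw": 0},
    {"slide": [0,0,0],"delta_rot": [0,0,0],"claw": 0},
  ],
)

```text
time: 15.28
eef_pos: [0.5479, -0.1741, 0.1199]
ee_rot: [0.151, 0.989, -0.0, 0.0]
force: [-6.6, 1.8, 16.4]
width: -0.0
grasp_force: 8.0
```

The tab top stops solidly at z = 0.120 under 16 N, so the cassette is fully home. I'll retreat and hand in.

>>> play_rows(
  targets=[
    {"slide": [0,0,-0.3],"delta_rot": [0,0,0],"claw": 0},
    {"slide": [0,0,-0.7],"delta_rot": [0,0,0],"claw": 0},
    {"slide": [0,0,-0.7],"delta_rot": [0,0,0],"claw": 0},
    {"slide": [0,0,0],"delta_rot": [0,0,0],"claw": 0},
    {"slide": [0,0,0],"delta_rot": [0,0,0],"claw": 0},
  ],
)

```text
time: 15.9
eef_pos: [0.547, -0.1737, 0.2174]
ee_rot: [0.151, 0.989, 0.0, -0.0]
force: [-0.8, 0.8, 0.1]
width: -0.0003
grasp_force: 0.0
```

Run:
```python
from h import *
optics.read_camera('scene')
print([(np.round(r['point'],4).tolist(),round(r['p'],2)) for n in('cassette','cassette_tab') for r in spotter.pinpoint(n,'scene') if r['point'][1]<-.1], bot.state()['eef_pos'])
print(bot.job_done())
```

```text
[([0.5474, -0.1801, 0.0213], 0.78), ([0.5482, -0.1744, 0.1076], 0.67), ([0.5357, -0.223, 0.0638], 0.53)] [ 0.54630725 -0.17330467  0.21572609]
the job is handed in; nothing more can be done
None
```

The tall cassette stands fully home in the +y bay (`rack_hole2`), which proved to be the clear one by feel; I let it go and handed the job in at about 16 s, with the short cassette still in its rest (the hand-in call gave no verdict).

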